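# Arm the guarded UV lamp switch of a screen exposure unit

## Robot

A 6-joint arm with a two-finger parallel gripper is mounted at the origin on the work surface. World frame = base frame: x ahead of the robot, y to its left, z up, the work surface at z = 0. Lengths are in m, angles in rad, forces in N, time in s.
With the tool pointing down it reaches from about 0.25 to 0.725 m from the base axis. Payload 4 kg.
Tool frame: the origin (TCP) lies on the front face of the gripper's body, between the roots of the fingers; the fingertips stand 73 mm ahead of it and the grasp point (between the pads) lies 54 mm ahead of it; z points along the fingers, y is the line along which they close (so a half turn about z gives the same grasp; the last joint's range is limited). The gripper opens to 85 mm and grips with 20 to 120 N. Pads are 22 mm wide; open, the fingers measure 114 mm over their backs; the gripper's body (76 mm by 85 mm) begins 54 mm behind the grasp point. The pads swing forward as they close: fully open they stand 13 mm farther back than shut.
Start: joints at [-1.192, 0.241, 0.005, 1.335, 0, 1.571], TCP at [0.185, -0.465, 0.304] pointing down, gripper open.
Joint ranges: [-2.72, 2.72], [-1.05, 1.87], [-1.09, 1.28], [-1.99, 2.15], [-1.42, 1.44], [-3.14, 3.14]. Speed limits (rad/s): [2.79, 2.79, 3.14, 3.14, 3.14, 3.14].

## Interface

Orientations are given as a unit quaternion [x, y, z, w].
In Python, from workcell import bot gives the robot as it stands. The module is installed in compiled form; this text tells all that it offers.
- The arm moves only by the tool step_arm, never from a script. Its argument "rows" is a list of rows, each a list of 2 entries, a list of its own where there are three numbers: the shift along the tool's x, y, z in mm, then the turn about the tool's z in degrees. A call has 1 to 12 rows; each row is the pose to reach, as a shift and turn from the pose commanded when the call began, along the tool's axes at that moment; what a row does not reach only later rows make up. A row lasts 1/8 s, in which the tool goes at most 62.5 mm and 10.7 degrees, less where a joint would pass 70% of its speed; a pose out of reach is approached as far as the arm can. A call with a gripper value outside its range is refused whole. "claw" is the gripper's target within -1 to 1 (shut at 1, half-way at 0, fully open at -1), set as the call begins (left out, the last holds). The fingers move at their own pace and stop on an object; the grip force is fixed at half the most. Time passes only in rows, so rows that repeat a pose let the fingers close. It gives the time, the measured TCP pose, the force, the opening and the grip force at its end, in the units of the state.
- bot.get_obs(): the state, without advancing time (a new reading comes with each control period).
- bot.camera(name): name is "scene" or "top" or "wrist"; returns (picture, depth): 420x560x3 uint8, red, green, blue; 420x560 float32, m along the optical axis (not along the pixel's ray), 0 where there is no reading.
- bot.camera_params(name): a dict with "fx", "fy", "cx", "cy" (pixels), "D" ([k1, k2, p1, p2, k3] as OpenCV has them; the pictures are not rectified), "pose" (4x4, takes a point from camera to world coordinates). Camera axes: x right, y up, looking along -z (the intrinsics and any distortion apply to the point x, -y, -z); pixel columns grow to the right and rows downward; lengths in m; the calibration is good to about 2 mm. A picture is of the moment at which its call begins: read the wrist's pose just before it. camera_params takes no time and is no camera call; for the wrist camera it gives the pose at the moment of the call.
- bot.job_done(): hands the job in; it is judged then, once.
Trained networks look in the newest picture that a camera, given by its name, has taken for a name from the list of things; names that differ only in an ending like _2 or _b are one class to them, and where a whole thing is asked for, a point or a joint stands for the part that bears it (a point fixed in the world has none). Each returns a list of dicts, best first, with "score" (0 to 1); they miss things now and then, are a little off and sometimes report something else, mostly with a low value. They report only what shows in the picture. A call takes as long as a camera call.
- bot.trace(target, camera): "pixels" (420x560 bool, what is visible of it) and "uv" ([column, row] in pixels, amid what is visible of it).
The state is a dict: "clock": time; "joint_pos": joint angles; "joint_vel": joint speeds; "tau": joint torques, N m; "eef_pos": TCP position; "tool_rot": TCP orientation; "ft_force": force on the tool from outside, world axes, zero at the start; "ft_torque": the same for the moment, N m; "grip_width": finger opening in m; "grasp_force": force on a finger pad.
Only numpy, scipy, OpenCV 4.12 (cv2) and the standard library are available. Lean on these libraries where they do the work, as an engineer would, in place of code of your own. Each camera call takes 0.05 s, during which the arm holds its last target. There are 200 camera calls.

## Task

A coated screen lies under vacuum in the exposure unit: switch on its UV lamp. With a fingertip lift the red guard by its front lip, push the toggle beneath it over to ON (away from the lip, towards the guard's hinge), and let the guard drop fully shut over the toggle again. Touch guard and toggle gently, without gripping them; leave the pump switch on and do not disturb the jar or the tape roll.

Things in the scene. Friction and masses are not known exactly. Their poses are not given: they have to be found in the camera images.
- exposure_unit: Bench-top screen exposure unit, white case 660 x 680 mm (x, y), fixed. Origin on the bench under the middle of its switch row; x points away from the robot, z up. Its top, a flat grey control deck 120 mm above the bench, runs from x = -0.13 to the closed black lid (handle from x = +0.10, top 156 mm over the bench). A timer dial 15 mm high stands midway between the two switches.
- lamp_switch: The UV lamp's guarded switch, at one of two places 180 mm apart on the deck (the pump switch has the other). Origin on the deck's surface below the toggle's pivot; x from the guard's lip towards its hinge, y along the hinge pin, z up. Aluminium base plate 86 x 76 x 3 mm (x from -32 to +54 mm); a steel bushing of 7.5 mm radius rises to 8 mm at the pivot.
- lamp_hinge (a point): Middle of the guard's hinge pin, fixed: 32 mm behind the pivot (x = +0.032 in the switch's frame) and 14 mm above the deck.
- lamp_lip (a point): Middle of the front edge of the lip's underside, on the guard. Shut: x = -37 mm in the switch's frame, 30 mm above the deck, free space below. The opaque red lip, 64 mm wide, 3 mm thick, sticks out 10 mm forwards from the lower edge of the guard's short front wall (x = -27 mm, also 30 mm above the deck); the guard is open below that edge.
- lamp_guard (a joint): Angle of the red see-through guard (rad): 0 shut, grows as its lip swings up and back, stop at 1.75. Hood open below, 62 mm long without lip, 64 mm wide (58 inside), roof top 50 and underside 47 mm above the deck, side cheeks down to 4 mm above it. About 0.07 kg, free hinge: let go below 0.85 rad it falls shut, above 1.05 it falls open and stays. It clears the toggle in both positions.
- lamp_toggle_tip (a point): Centre of the rounded end of the lamp's toggle bat (yellow, 5 mm radius), 30 mm from the pivot. OFF: 12 mm before the pivot and 35 mm above the deck; ON: 12 mm behind the pivot at the same height.
- lamp_toggle (a joint): Angle of the lamp's toggle (rad): 0 = OFF, leaning 0.42 rad towards the lip; 0.84 = ON, leaning 0.42 rad towards the hinge. The pivot is 8 mm above the deck. Snap action: it starts to move at about 3 N near its end and beyond the middle (0.42) jumps to the other end by itself.
- pump_toggle (a joint): Angle of the vacuum pump's toggle, black, of the same shape and size, on the other plate without a guard. 0 = off, 0.84 = ON as it stands at the start.
- pump_switch: The pump's switch plate, same plate and axes as the lamp's, no guard; origin on the deck below its pivot.
- ink_jar: Ink jar, white with orange label and black cap, 66 mm across, 85 mm high, 0.3 kg, loose on the deck near one end, 24 to 30 cm from the middle. Origin at the centre of its underside.
- tape_roll: Green roll of tape lying flat on the deck near the other end, 90 mm across, 30 mm high, loose. Origin at the centre of its underside.

How it is judged:
By the outcome, as a careful person would: the job done as asked, in the order asked, and still so for the second after the job is handed in, with the robot touching nothing.
It also fails if it takes over 38 s, if anything falls off the work surface, if the arm or the gripper's body presses on something with over 40 N, if the wrist force passes 120 N, or if a joint passes its speed limit or range.

## Working session

There is one attempt and no reset: what is moved stays moved. The work goes in short steps, Python scripts to look and compute and a tool call to move; the robot and the scene stay as the last step left them, time stands still between calls to the robot, and variables do not carry over. Pictures are saved under pics/ and viewed, at most 10 in all, crops included, and the job is handed in when it is done.

Besides the shell and the picture viewer there is one more tool, called as name(argument=value, ...), one argument or row to a line, values as JSON. step_arm: Moves the arm, as the interface text tells. Its arguments: {"type":"object","properties":{"rows":{"type":"array"},"claw":{"type":"number"}},"required":["rows"]}

```bash
mkdir -p pics
cat > h.py <<'E'
import numpy as np, cv2
from workcell import bot
def world(cam,uv,d=None,z=None,P=None):
    P=P or bot.camera_params(cam)
    K=np.array([[P['fx'],0,P['cx']],[0,P['fy'],P['cy']],[0,0,1.]])
    n=cv2.undistortPoints(np.array(uv,float).reshape(-1,1,2),K,np.array(P['D'],float)).reshape(-1,2)
    r=np.c_[n[:,0],-n[:,1],-np.ones(len(n))]
    T=np.array(P['pose']); R=r@T[:3,:3].T
    if d is not None: return T[:3,3]+R*np.reshape(d,(-1,1))
    return T[:3,3]+R*((z-T[2,3])/R[:,2])[:,None]
def save(im,n): cv2.imwrite('pics/'+n,im[:,:,::-1])
E
python3 - <<'E'
from h import *
o=bot.get_obs(); print(o['eef_pos'],o['tool_rot'],o['clock'],o['ft_force'])
ims=[]
for c in ('top','scene'):
    im,d=bot.camera(c); ims.append(im); P=bot.camera_params(c)
    for n in ['lamp_guard','lamp_switch','lamp_toggle','pump_toggle','pump_switch','ink_jar','tape_roll','lamp_lip']:
        for r in bot.trace(n,c)[:2]:
            m=r['pixels']&(d>0); v,u=np.nonzero(m)
            if len(u)==0: print(c,n,r['score'],r['uv'],'nodepth');continue
            w=world(c,np.c_[u,v],d[m],P=P)
            print(c,n,round(r['score'],2),np.round(r['uv']),len(u),np.round(np.median(w,0),3),np.round(np.percentile(w,[3,97],0),3).tolist())
save(ims[0],'top.png');save(ims[1],'scene.png')
E
```

```text
[ 0.18473994 -0.46412298  0.30300365] [ 9.82117684e-01  1.88265190e-01 -1.78641284e-04 -1.02080051e-03] 0.0 [-0.56063315 -0.46708754 -0.78937079]
top lamp_guard 0.58 [229. 201.] 1345 [0.612 0.113 0.17 ] [[0.58, 0.082, 0.144], [0.646, 0.145, 0.173]]
top lamp_switch 0.68 [234. 196.] 1503 [0.613 0.11  0.169] [[0.58, 0.078, 0.122], [0.663, 0.143, 0.173]]
top pump_switch 0.56 [320. 196.] 1550 [ 0.608 -0.065  0.124] [[0.57, -0.101, 0.12], [0.649, -0.031, 0.139]]
top ink_jar 0.68 [413. 211.] 1326 [ 0.545 -0.218  0.204] [[0.519, -0.252, 0.122], [0.576, -0.196, 0.208]]
top ink_jar 0.59 [228. 200.] 1584 [0.613 0.111 0.169] [[0.58, 0.078, 0.122], [0.665, 0.145, 0.173]]
top tape_roll 0.69 [320. 194.] 71 [ 0.605 -0.065  0.147] [[0.597, -0.069, 0.121], [0.617, -0.061, 0.161]]
top tape_roll 0.66 [129. 212.] 1055 [0.59  0.294 0.149] [[0.548, 0.249, 0.123], [0.631, 0.331, 0.153]]
top lamp_lip 0.88 [224. 198.] 1275 [0.611 0.113 0.17 ] [[0.58, 0.083, 0.151], [0.646, 0.143, 0.173]]
top lamp_lip 0.54 [320. 195.] 34 [ 0.604 -0.065  0.151] [[0.598, -0.067, 0.138], [0.61, -0.061, 0.162]]
scene lamp_guard 0.89 [309. 193.] 868 [0.647 0.113 0.163] [[0.594, 0.083, 0.127], [0.653, 0.145, 0.172]]
scene lamp_switch 0.8 [310. 197.] 1090 [0.648 0.111 0.152] [[0.594, 0.08, 0.122], [0.667, 0.145, 0.172]]
scene lamp_toggle 0.43 [307. 192.] 885 [0.647 0.111 0.163] [[0.591, 0.083, 0.125], [0.653, 0.144, 0.172]]
scene pump_switch 0.68 [231. 206.] 669 [ 0.616 -0.066  0.124] [[0.573, -0.1, 0.121], [0.654, -0.029, 0.144]]
scene ink_jar 0.88 [163. 183.] 1047 [ 0.576 -0.225  0.174] [[0.536, -0.255, 0.126], [0.586, -0.197, 0.206]]
scene tape_roll 0.64 [377. 190.] 779 [0.611 0.288 0.14 ] [[0.556, 0.248, 0.122], [0.637, 0.328, 0.152]]
scene lamp_lip 0.74 [307. 195.] 868 [0.647 0.113 0.164] [[0.594, 0.083, 0.127], [0.653, 0.145, 0.172]]
```

View pics/top.png

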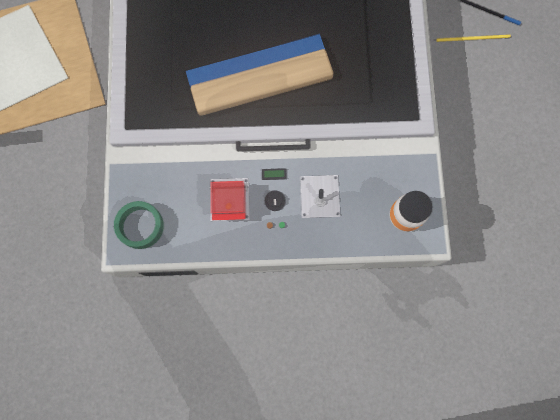

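View pics/scene.png

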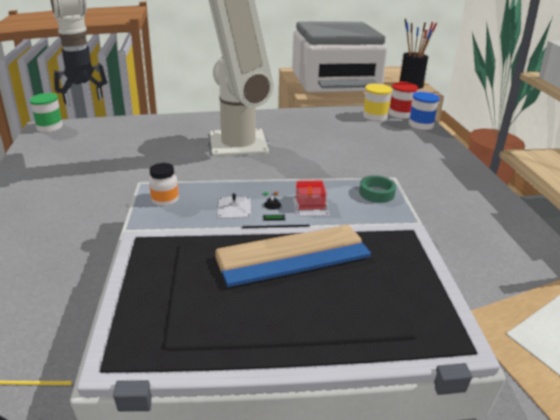

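Top view: the red guard (lamp) is at pixel (229,201) and the unguarded pump switch at (320,196). The tape is at (138,225) and the jar at (411,211). Next I'll fit the unit's yaw and the pivots.

Run:
```python
from h import *
c='top'; im,d=bot.camera(c); P=bot.camera_params(c)
V,U=np.mgrid[0:420,0:560]; m=d>0
W=np.zeros((420,560,3)); W[m]=world(c,np.c_[U[m],V[m]],d[m],P=P)
for n in ['lamp_guard','pump_switch','lamp_switch']:
    r=bot.trace(n,c)[0]; k=r['pixels']&m
    if n=='lamp_guard': k&=W[...,2]>.163
    w=W[k]; rc=cv2.minAreaRect((w[:,:2]*1000).astype(np.float32)); print(n,rc,len(w), np.median(w[:,2]))
# deck front edge & lid edge : height steps
pts=[]
for u in range(170,420,4):
    col=W[230:300,u]; z=col[:,2]; i=np.nonzero(z>.11)[0]
    if len(i): pts.append(col[i[-1],:2])
p=np.array(pts); print('front edge fit',np.polyfit(p[:,1],p[:,0],1),'resid',np.std(p[:,0]-np.polyval(np.polyfit(p[:,1],p[:,0],1),p[:,1])))
print('deck z',np.median(W[225:250,200:380,2]))
# intensities: pump plate by white pixels
r=bot.trace('pump_switch',c)[0]; print(r['uv'])
x,y=229,200; save(cv2.resize(im[150:250,190:360],None,fx=4,fy=4,interpolation=cv2.INTER_CUBIC),'crop.png')
```

```text
lamp_guard ((617.80908203125, 113.63553619384766), (63.14229202270508, 62.08918762207031), 84.67933654785156) 1086 0.16992642204827801
pump_switch ((608.8709716796875, -64.93815612792969), (73.8218002319336, 84.07006072998047), 85.60789489746094) 1470 0.12374646647881143
lamp_switch ((622.5926513671875, 113.44241333007812), (75.34921264648438, 91.22547149658203), 85.31271362304688) 1574 0.16893581667632362
front edge fit [0.08489738 0.47976092] resid 0.0004442041316212566
deck z 0.12068656574090952
[320.5, 197.2]
```

View pics/crop.png

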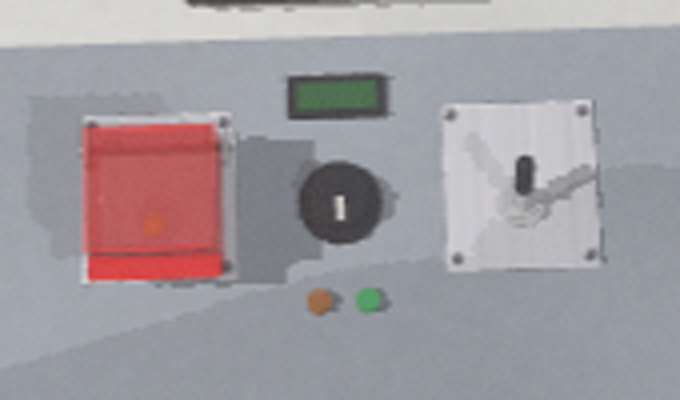

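The top-camera fit puts the lamp pivot at about (0.613, 0.114) with a unit yaw of −4.9°. The spacing between the two switches comes out consistent. I'll move above and in front of the lip with the gripper shut.

step_arm(
  rows=[
    [[544,-412,0],26.5],
    [[544,-412,0],26.5],
    [[544,-412,0],26.5],
    [[544,-412,0],26.5],
    [[544,-412,0],26.5],
    [[544,-412,0],26.5],
    [[544,-412,0],26.5],
    [[544,-412,0],26.5],
    [[544,-412,0],26.5],
    [[544,-412,0],26.5],
    [[544,-412,0],26.5],
    [[544,-412,0],26.5],
  ],
  claw=1,
)

```text
clock: 2.65
eef_pos: [0.5275, 0.0073, 0.3036]
tool_rot: [1.0, -0.002, -0.001, -0.021]
ft_force: [0.2, -0.1, 0.2]
grip_width: -0.0003
grasp_force: 0.0
```

step_arm(
  rows=[
    [[0,0,0],0],
    [[0,0,0],0],
  ],
)

```text
clock: 2.9
eef_pos: [0.5261, 0.0064, 0.3038]
tool_rot: [1.0, -0.003, -0.001, -0.021]
ft_force: [-1.2, 0.0, -0.4]
grip_width: -0.0001
grasp_force: 0.0
```

step_arm(
  rows=[
    [[12,-57,0],4.5],
    [[12,-114,0],4.5],
    [[12,-114,0],4.5],
    [[12,-114,0],4.5],
  ],
)

```text
clock: 3.4
eef_pos: [0.5395, 0.0228, 0.3085]
tool_rot: [0.999, 0.002, -0.004, -0.044]
ft_force: [0.1, -1.0, 0.5]
grip_width: -0.0
grasp_force: 0.0
```

Run:
```python
from h import *
from scipy.spatial.transform import Rotation as R
o=bot.get_obs(); print(o['eef_pos'],R.from_quat(o['tool_rot']).as_matrix().round(3),o['joint_pos'],o['clock'])
c='wrist'; im,d=bot.camera(c); P=bot.camera_params(c); save(im,'w1.png')
for n in ['lamp_lip','lamp_guard','lamp_switch']:
    for r in bot.trace(n,c)[:2]:
        k=r['pixels']&(d>0); v,u=np.nonzero(k)
        if len(u)<5: continue
        w=world(c,np.c_[u,v],d[k],P=P); rel=(w-[.613,.114,.12]); ux=np.array([.9964,-.0846]);uy=np.array([.0846,.9964])
        q=np.c_[rel[:,:2]@ux,rel[:,:2]@uy,rel[:,2]]*1000
        print(n,round(r['score'],2),len(u),np.percentile(q,[1,5,50,95,99],0).round(1).tolist())
        if n=='lamp_guard':
            for lo,hi in((26,36),(45,55)):
                s=q[(q[:,2]>lo)&(q[:,2]<hi)]; print(lo,len(s),np.percentile(s,[1,5,50,95,99],0).round(1).tolist())
```

```text
[0.53949292 0.02275182 0.30845261] [[ 1.     0.005 -0.007]
 [ 0.005 -0.996  0.089]
 [-0.007 -0.089 -0.996]] [0.00417649 0.32290972 0.12614561 1.38116959 0.08889329 3.14059486] 3.4
lamp_lip 0.62 14929 [[-34.1, -29.9, 8.3], [-30.1, -29.6, 23.4], [4.6, -4.2, 49.2], [33.3, 29.9, 50.4], [35.8, 33.1, 50.9]]
lamp_guard 0.95 14936 [[-34.1, -29.9, 8.7], [-30.2, -29.6, 24.0], [4.5, -4.0, 49.2], [33.2, 30.1, 50.4], [35.8, 33.3, 50.9]]
26 1576 [[-35.2, -30.0, 26.4], [-34.7, -29.8, 27.7], [-29.8, -14.9, 32.4], [26.1, 28.7, 34.6], [34.0, 32.9, 35.7]]
45 12018 [[-24.5, -29.5, 47.0], [-21.8, -27.8, 48.2], [7.1, 0.5, 49.4], [33.5, 30.6, 50.5], [35.9, 33.3, 51.0]]
lamp_switch 0.7 18635 [[-33.9, -35.0, 1.0], [-29.2, -32.0, 1.9], [9.8, -6.1, 48.9], [50.3, 30.9, 50.4], [54.5, 35.1, 50.9]]
```

View pics/w1.png

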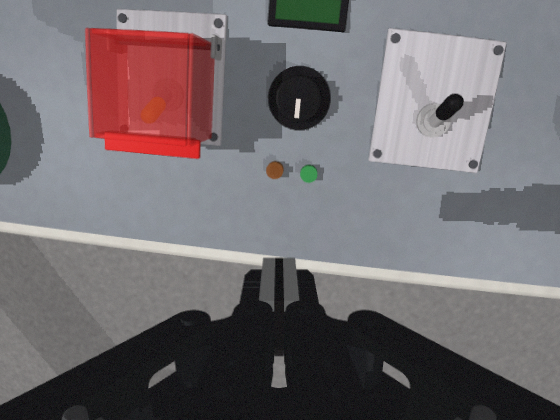

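J6 ran into its range limit at 3.14, which stopped the move and tilted the tool about 5°. I'll turn the tool half a turn the other way, which is an equivalent shape.

step_arm(
  rows=[
    [[0,0,0],-10.5],
    [[0,0,0],-21],
    [[0,0,0],-31.5],
    [[0,-10,0],-42],
    [[0,-20,2],-52.5],
    [[0,-30,4],-63],
    [[0,-40,6],-73.5],
    [[0,-50,8],-84],
    [[0,-60,10],-94.5],
    [[-2,-75,12],-105],
    [[-2,-90,14],-115.5],
    [[-2,-97,14],-126],
  ],
)

```text
clock: 5.1
eef_pos: [0.5372, 0.1211, 0.3028]
tool_rot: [0.448, 0.893, 0.038, -0.023]
ft_force: [0.5, 1.0, -0.2]
grip_width: 0.0
grasp_force: 0.0
```

step_arm(
  rows=[
    [[0,0,0],-10.5],
    [[0,0,0],-21],
    [[0,0,0],-31.5],
    [[0,0,0],-42],
    [[0,0,0],-48.5],
    [[0,0,0],-48.5],
  ],
)

```text
clock: 5.85
eef_pos: [0.5374, 0.1204, 0.3029]
tool_rot: [0.046, 0.998, 0.044, -0.006]
ft_force: [0.3, 0.7, 0.6]
grip_width: 0.0001
grasp_force: 0.0
```

```bash
cat >> h.py <<'E'
from scipy.spatial.transform import Rotation as R
def st():
    o=bot.get_obs(); M=R.from_quat(o['tool_rot']).as_matrix(); ux=np.array([.9964,-.0846,0]);uy=np.array([.0846,.9964,0])
    t=np.array(o['eef_pos'])+M[:,2]*.073; r=t-[.613,.114,.12]
    print('clock',o['clock'],'\n',M.round(3),'\ntip in switch mm',(np.array([r@ux,r@uy,r[2]])*1000).round(1),'F',np.round(o['ft_force'],1),'j',np.round(o['joint_pos'],2))
    return M
E
python3 -c "
from h import *
st()"
```

```text
clock 5.85 
 [[-0.996  0.093 -0.008]
 [ 0.092  0.992  0.089]
 [ 0.016  0.088 -0.996]] 
tip in switch mm [-77.    6.4 110.2] F [0.3 0.7 0.6] j [0.18 0.34 0.13 1.36 0.09 0.28]
```

step_arm(
  rows=[
    [[-5,-10,40],0],
    [[-10,-15,75],0],
    [[-10,-15,95],0],
    [[-12,-15,95],0],
    [[-22,-15,95],0],
    [[-27,-15,95],0],
    [[-27,-15,95],0],
  ],
)

```text
clock: 6.72
eef_pos: [0.5633, 0.1116, 0.2075]
tool_rot: [0.046, 0.998, 0.045, -0.005]
ft_force: [-0.5, -0.2, 0.7]
grip_width: 0.0001
grasp_force: 0.0
```

```bash
python3 -c "
from h import *
st()
im,d=bot.camera('wrist'); save(im,'w2.png')"
```

```text
clock 6.725 
 [[-0.996  0.092 -0.005]
 [ 0.091  0.992  0.089]
 [ 0.014  0.088 -0.996]] 
tip in switch mm [-50.3  -0.1  14.8] F [-0.5 -0.2  0.7] j [0.16 0.44 0.03 1.15 0.09 0.25]
```

View pics/w2.png

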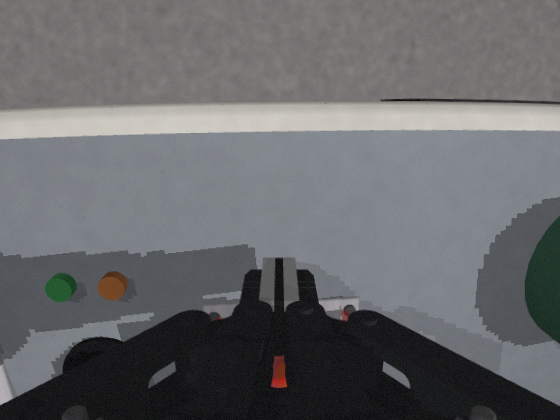

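step_arm(
  rows=[
    [[-3,0,-1],0],
    [[-5,0,-5],0],
    [[-7,1,-10],0],
    [[-9,1,-15],0],
    [[-9,1,-15],0],
  ],
)

```text
clock: 7.4
eef_pos: [0.5709, 0.1105, 0.222]
tool_rot: [0.046, 0.998, 0.044, -0.006]
ft_force: [-4.8, -0.4, 1.6]
grip_width: -0.0001
grasp_force: 2.4
```

```bash
cat >> h.py <<'E'
def guard(cam,name=None):
    im,d=bot.camera(cam); P=bot.camera_params(cam)
    if name: save(im,name)
    ux=np.array([.9964,-.0846]);uy=np.array([.0846,.9964])
    for n in('lamp_lip','lamp_toggle','pump_toggle'):
      for r in bot.trace(n,cam)[:1]:
        k=r['pixels']&(d>0); v,u=np.nonzero(k)
        if len(u)<5: continue
        w=world(cam,np.c_[u,v],d[k],P=P)-[.613,.114,.12]
        q=np.c_[w[:,:2]@ux,w[:,:2]@uy,w[:,2]]*1000
        print(cam,n,round(r['score'],2),np.round(r['uv']),len(u),np.percentile(q,[2,50,98],0).round(1).tolist())
    return im
E
python3 -c "
from h import *
st(); a=guard('scene')
save(cv2.resize(a[130:250,230:390],None,fx=5,fy=5,interpolation=cv2.INTER_CUBIC),'s2.png')"
```

```text
clock 7.4 
 [[-0.996  0.092 -0.009]
 [ 0.091  0.992  0.089]
 [ 0.017  0.088 -0.996]] 
tip in switch mm [-42.9  -0.6  29.3] F [-4.8 -0.4  1.6] j [0.16 0.44 0.07 1.2  0.09 0.25]
scene lamp_lip 0.65 [312. 198.] 1188 [[-17.8, -32.2, 1.2], [36.0, -0.8, 36.9], [55.8, 35.6, 58.9]]
scene lamp_toggle 0.44 [310. 192.] 948 [[-20.5, -29.1, 3.4], [33.6, 0.2, 47.8], [43.2, 34.1, 59.0]]
```

View pics/s2.png

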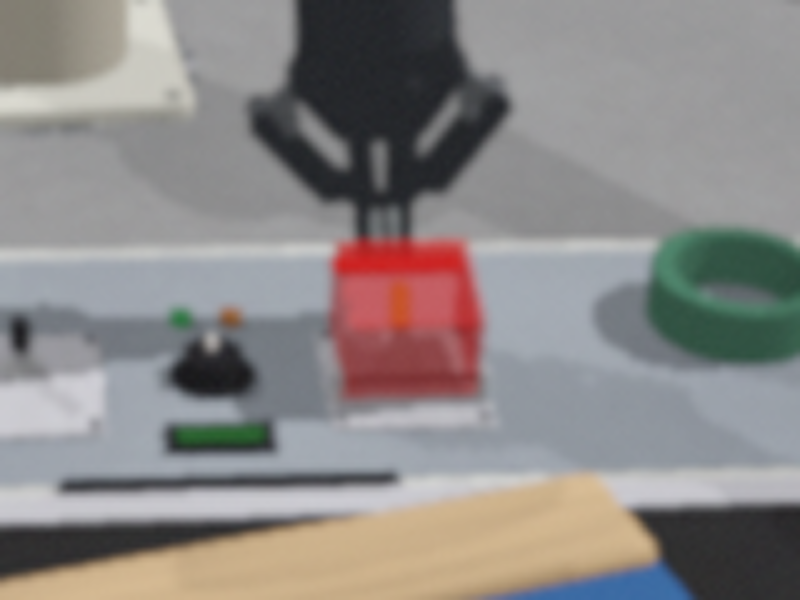

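The guard has lifted to about 0.15 rad, with a contact force of about 5 N. I'll keep going along the lip's arc.

step_arm(
  rows=[
    [[-3,1,-8],0],
    [[-7,1,-15],0],
    [[-11,2,-21],0],
    [[-16,2,-26],0],
    [[-22,3,-31],0],
    [[-28,3,-34],0],
    [[-34,3,-38],0],
    [[-40,4,-41],0],
    [[-47,4,-43],0],
    [[-54,4,-44],0],
    [[-62,4,-44],0],
    [[-62,4,-44],0],
  ],
)

```text
clock: 9.1
eef_pos: [0.6344, 0.1048, 0.2643]
tool_rot: [0.046, 0.998, 0.044, -0.006]
ft_force: [0.4, -1.2, -0.1]
grip_width: -0.0002
grasp_force: 0.0
```

```bash
python3 -c "
from h import *
st(); a=guard('scene')
save(cv2.resize(a[130:250,230:390],None,fx=5,fy=5,interpolation=cv2.INTER_CUBIC),'s3.png')"
```

```text
clock 9.1 
 [[-0.996  0.092 -0.008]
 [ 0.091  0.992  0.089]
 [ 0.016  0.088 -0.996]] 
tip in switch mm [21.  -1.  71.6] F [ 0.4 -1.2 -0.1] j [0.13 0.54 0.35 1.37 0.09 0.22]
scene lamp_lip 0.67 [312. 198.] 987 [[30.3, -29.0, 14.0], [67.4, 1.0, 54.3], [71.7, 34.1, 83.3]]
scene lamp_toggle 0.6 [312. 198.] 1010 [[-17.3, -32.8, 1.9], [67.2, -4.3, 48.3], [71.7, 31.3, 80.4]]
```

View pics/s3.png

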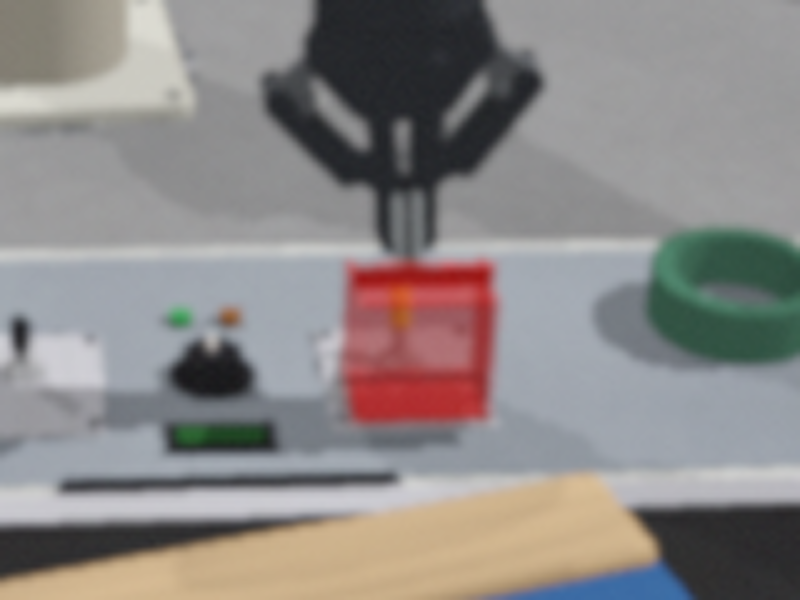

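The guard stands open, with its roof plane at about x = +70 mm, and the toggle is exposed. I'll back off, go down and push the toggle.

step_arm(
  rows=[
    [[40,0,0],0],
    [[66,0,0],0],
    [[66,-2,25],0],
    [[66,-4,51],0],
    [[66,-4,51],0],
    [[55,-4,51],0],
    [[48,-4,51],0],
    [[44,-4,51],0],
    [[40,-4,51],0],
    [[36,-4,51],0],
    [[33,-4,51],0],
    [[33,-4,51],0],
  ],
)

```text
clock: 10.8
eef_pos: [0.6008, 0.1082, 0.2139]
tool_rot: [0.046, 0.998, 0.044, -0.005]
ft_force: [0.1, -0.2, -0.0]
grip_width: 0.0003
grasp_force: 0.0
```

```bash
python3 -c "
from h import *
st()"
```

```text
clock 10.8 
 [[-0.996  0.092 -0.007]
 [ 0.091  0.992  0.089]
 [ 0.015  0.088 -0.996]] 
tip in switch mm [-12.7  -0.4  21.2] F [ 0.1 -0.2 -0. ] j [0.14 0.5  0.15 1.21 0.09 0.24]
```

step_arm(
  rows=[
    [[15,0,0],0],
    [[30,2,-30],0],
    [[30,5,-60],0],
    [[30,7,-78],0],
  ],
)

```text
clock: 11.3
eef_pos: [0.572, 0.1111, 0.2948]
tool_rot: [0.046, 0.998, 0.044, -0.004]
ft_force: [0.4, 0.1, 0.2]
grip_width: -0.0001
grasp_force: 0.0
```

```bash
python3 -c "
from h import *
st(); a=guard('scene'); b,_=bot.camera('top')
A=cv2.resize(a[160:230,280:345],None,fx=7,fy=7,interpolation=cv2.INTER_CUBIC); B=cv2.resize(b[160:230,200:265],None,fx=5,fy=7,interpolation=cv2.INTER_CUBIC)
save(np.hstack([A,B[:A.shape[0]]])[:, :800],'s4.png')"
```

```text
clock 11.3 
 [[-0.996  0.092 -0.005]
 [ 0.091  0.992  0.089]
 [ 0.013  0.088 -0.996]] 
tip in switch mm [-4.150e+01  1.000e-01  1.021e+02] F [0.4 0.1 0.2] j [0.16 0.4  0.21 1.37 0.09 0.25]
scene lamp_lip 0.91 [312. 204.] 926 [[21.7, -29.0, 1.2], [72.2, 0.1, 47.7], [80.6, 34.4, 78.3]]
```

View pics/s4.png

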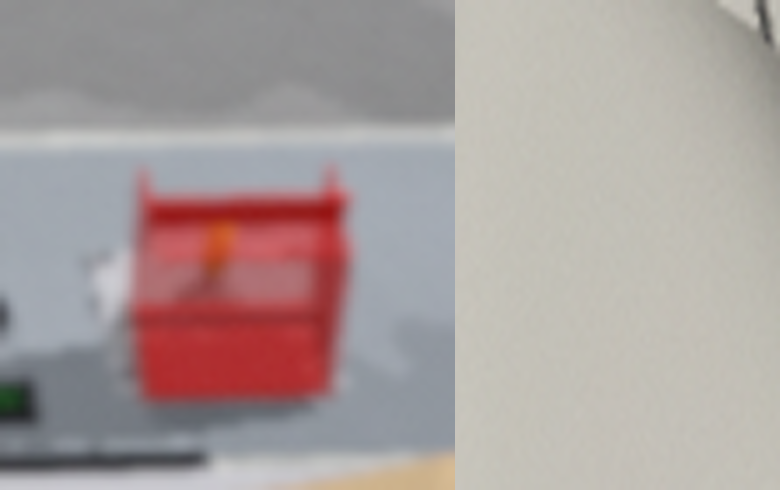

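Run:
```python
from h import *
P=bot.camera_params('scene'); T=np.linalg.inv(np.array(P['pose']))
K=np.array([[P['fx'],0,P['cx']],[0,P['fy'],P['cy']],[0,0,1.]]); D=np.array(P['D'],float)
ux=np.array([.9964,-.0846,0]);o=np.array([.613,.114,.12])
for n,x,z in(('pivot',0,8),('OFF',-12,35),('ON',12,35),('ONlow',5,20),('OFFlow',-5,20)):
    w=o+ux*x/1000+[0,0,z/1000]; c=T[:3,:3]@w+T[:3,3]; c=c*[1,-1,-1]
    uv,_=cv2.projectPoints(c.reshape(1,1,3),np.zeros(3),np.zeros(3),K,D); uv=uv.ravel(); print(n,uv.round(1),'crop',((uv-[280,160])*7).round())
```

```text
pivot [308.6 199.9] crop [200. 279.]
OFF [308.5 187.6] crop [200. 193.]
ON [309.9 192.8] crop [209. 229.]
ONlow [309.1 196.7] crop [204. 257.]
OFFlow [308.6 194.5] crop [200. 242.]
```

The toggle's tip is at about crop row 225. ON predicts 229 and OFF predicts 193, so it is ON. Next I'll go over and behind the open guard.

step_arm(
  rows=[
    [[-35,0,-3],0],
    [[-80,0,-3],0],
    [[-115,0,-3],0],
    [[-138,0,-3],0],
    [[-138,0,-3],0],
  ],
)

```text
clock: 12.18
eef_pos: [0.7096, 0.0979, 0.29]
tool_rot: [0.046, 0.998, 0.044, -0.008]
ft_force: [0.1, 0.7, -0.9]
grip_width: 0.0001
grasp_force: 0.0
```

```bash
python3 -c "
from h import *
st()"
```

```text
clock 12.175 
 [[-0.996  0.093 -0.012]
 [ 0.091  0.992  0.088]
 [ 0.02   0.087 -0.996]] 
tip in switch mm [96.3 -1.5 97.3] F [ 0.1  0.7 -0.9] j [0.11 0.72 0.73 1.58 0.09 0.2 ]
```

step_arm(
  rows=[
    [[0,-1,12],0],
    [[0,-2,25],0],
    [[0,-4,40],0],
    [[0,-4,40],0],
  ],
)

```text
clock: 12.68
eef_pos: [0.7066, 0.098, 0.2515]
tool_rot: [0.046, 0.998, 0.044, -0.008]
ft_force: [0.3, 0.8, 0.3]
grip_width: 0.0002
grasp_force: 0.0
```

```bash
python3 -c "
from h import *
st()"
```

```text
clock 12.675 
 [[-0.996  0.092 -0.012]
 [ 0.09   0.992  0.089]
 [ 0.02   0.087 -0.996]] 
tip in switch mm [93.3 -1.6 58.8] F [0.3 0.8 0.3] j [0.11 0.72 0.62 1.48 0.09 0.2 ]
```

step_arm(
  rows=[
    [[7,0,0],0],
    [[12,0,0],0],
    [[17,0,0],0],
    [[22,0,0],0],
    [[27,0,0],0],
    [[32,0,0],0],
    [[37,0,0],0],
    [[41,0,0],0],
    [[45,0,0],0],
    [[49,0,0],0],
    [[52,0,0],0],
    [[52,0,0],0],
  ],
)

```text
clock: 14.18
eef_pos: [0.6563, 0.1027, 0.2542]
tool_rot: [0.046, 0.998, 0.044, -0.006]
ft_force: [0.3, 0.5, -0.3]
grip_width: -0.0001
grasp_force: 0.0
```

```bash
python3 -c "
from h import *
st(); guard('scene')"
```

```text
clock 14.175 
 [[-0.996  0.092 -0.008]
 [ 0.091  0.992  0.089]
 [ 0.016  0.088 -0.996]] 
tip in switch mm [43.  -1.1 61.5] F [ 0.3  0.5 -0.3] j [0.12 0.6  0.41 1.38 0.09 0.22]
scene lamp_lip 0.88 [310. 195.] 799 [[-2.4, -29.0, 8.5], [39.7, -0.2, 50.3], [56.7, 34.2, 76.9]]
```

step_arm(
  rows=[
    [[0,0,0],0],
    [[0,2,-20],0],
    [[0,5,-55],0],
    [[50,5,-80],0],
    [[110,5,-80],0],
    [[170,5,-80],0],
    [[170,65,-80],0],
    [[170,125,-80],0],
    [[170,125,-80],0],
  ],
)

```text
clock: 15.5
eef_pos: [0.499, 0.2386, 0.348]
tool_rot: [0.043, 0.998, 0.045, -0.005]
ft_force: [-0.6, 0.3, 0.1]
grip_width: 0.0001
grasp_force: 0.0
```

```bash
python3 -c "
from h import *
st(); a=guard('scene','s5f.png'); b=guard('top')
save(np.hstack([cv2.resize(a[160:230,270:350],None,fx=5,fy=5,interpolation=cv2.INTER_CUBIC),cv2.resize(b[160:230,200:280],None,fx=5,fy=5,interpolation=cv2.INTER_CUBIC)]),'s5.png')"
```

```text
clock 15.5 
 [[-0.996  0.086 -0.007]
 [ 0.085  0.992  0.09 ]
 [ 0.014  0.089 -0.996]] 
tip in switch mm [-125.1  121.   155.3] F [-0.6  0.3  0.1] j [0.41 0.31 0.22 1.44 0.09 0.5 ]
scene lamp_lip 0.87 [308. 194.] 839 [[-20.5, -28.9, 6.5], [34.4, 1.1, 43.9], [39.4, 33.1, 52.4]]
scene lamp_toggle 0.15 [274. 326.] 77159 [[-71.1, -406.2, -60.7], [426.5, -103.2, 26.1], [538.7, 226.1, 37.3]]
top lamp_lip 0.93 [226. 198.] 1331 [[-34.1, -31.6, 29.5], [-1.8, -0.9, 49.7], [34.1, 30.9, 53.7]]
top pump_toggle 0.6 [322. 194.] 51 [[-0.6, -183.2, 13.8], [6.7, -178.8, 30.7], [14.5, -175.3, 42.2]]
```

View pics/s5.png

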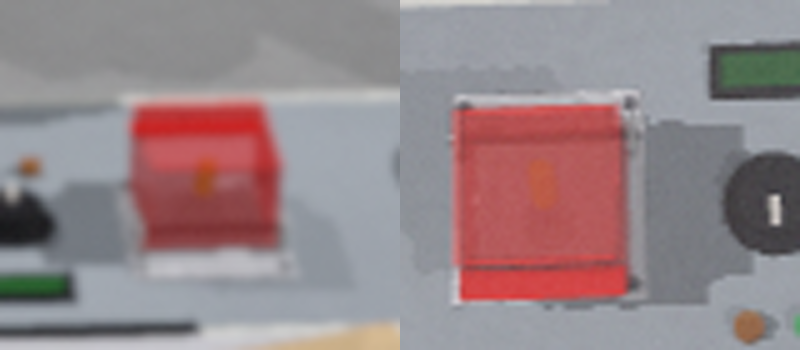

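The guard is shut, with its roof at 50 mm. The bat seen through it has moved towards the hinge, so the lamp is ON, and the pump toggle still leans ON.

```bash
python3 -c "
from h import *
print(bot.job_done())"
```

```text
the job is handed in; nothing more can be done
None
```

The UV lamp toggle is ON with its red guard shut over it again and the pump switch still on; I kept clear of the jar and tape roll and handed the job in at about 16 s.

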